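Fetch the trinket box from behind the display on a silver stall

ROBOT

A 6-joint arm with a two-finger parallel gripper is mounted at the origin on the work surface. World frame = base frame: x ahead of the robot, y to its left, z up, the work surface at z = 0. Lengths are in m, angles in degrees, forces in N, time in s.
With the tool pointing down it reaches from about 0.375 to 0.9 m from the base axis. Payload 3.1 kg.
Tool frame: the origin (TCP) lies on the centre line of the jaws, within the pads' length; the fingertips stand 17 mm ahead of it and the grasp point (between the pads) lies 2 mm behind it; z points along the fingers, y is the line along which they close (so a half turn about z gives the same grasp; the last joint's range is limited). The gripper opens to 87 mm and grips with 3 to 60 N. Pads are 19 mm wide; open, the fingers measure 117 mm over their backs; the gripper's body (75 mm by 190 mm) begins 51 mm behind the grasp point.
Start: joints at [-83.337, 30.224, 82.088, -0, 67.689, -10.227], TCP at [0.182, -0.598, 0.24] pointing down, gripper open.
Joint ranges: [-176.69, 176.69], [-43.24, 126.21], [12.49, 139.97], [-82, 262], [0, 151.66], [-163.58, 163.58]. Speed limits (degrees/s): [159.86, 159.86, 180, 180, 180, 180].

INTERFACE

Orientations are given as a 3x3 rotation matrix whose columns are the frame's x, y, z axes.
In Python, from rig import bot, imaging, finder gives the robot as it stands. The module is installed in compiled form; this text tells all that it offers.
- The arm moves only by the tool play_rows, never from a script. Its argument "motion" is a list that holds one entry, the list of rows, each a list of 6 numbers: the shift along the tool's x, y, z in fractions of the full range, 1 being 60 cm, then the turn, a rotation vector about the tool's x, y, z in fractions of the full range, 1 being 120 degrees. In form: [[[dx, dy, dz, wx, wy, wz], ...]]. A call has 1 to 8 rows; each row is the pose to reach, as a shift and turn from the pose commanded when the call began, along the tool's axes at that moment; what a row does not reach only later rows make up. A row lasts 1/12 s, in which the tool goes at most 41.7 mm and 7.16 degrees, less where a joint would pass 70% of its speed; a pose out of reach is approached as far as the arm can. Shift and turn numbers lie between -1 and 1, and a call with a number outside is refused. A call with a gripper value outside its range is refused whole. "fingers" is the finger opening in m, from 0 to 0.087, set as the call begins (left out, the last holds). The fingers move at their own pace and stop on an object; the grip force is fixed at half the most. Time passes only in rows, so rows that repeat a pose let the fingers close. It gives the time, the measured TCP pose, the force, the opening and the grip force at its end, in the units of the state.
- bot.read_state(): the state, without advancing time (a new reading comes with each control period).
- imaging.capture(name): name is "scene" or "top" or "wrist"; returns a dict with "frame" (480x640x3 uint8, red, green, blue), "camera_matrix" (3x3 intrinsics, pixels), "R" (3x3) and "t" (3): a world point X has camera coordinates R X + t. Camera axes: x right, y down, z forward; pixel columns grow to the right and rows downward; lengths in m; the calibration is good to about 2 mm. A picture is of the moment at which its call begins. There is no depth.
- bot.hand_in(): hands the job in; it is judged then, once.
Trained networks look in the newest picture that a camera, given by its name, has taken for a name from the list of things; names that differ only in an ending like _2 or _b are one class to them, and where a whole thing is asked for, a point or a joint stands for the part that bears it (a point fixed in the world has none). Each returns a list of dicts, best first, with "confidence" (0 to 1); they miss things now and then, are a little off and sometimes report something else, mostly with a low value. They report only what shows in the picture. A call takes as long as a camera call.
- finder.recognise(camera, name): "at" ([x, y, z] in m, in world coordinates, good to about 4 mm: the middle of the surface that is visible of it).
- finder.outline_of(camera, name): "pixels" (480x640 bool, what is visible of it).
The state is a dict: "time_s": time; "joint_positions": joint angles; "qvel": joint speeds; "tau": joint torques, N m; "position": TCP position; "tcp_rot": TCP orientation; "force": force on the tool from outside, world axes, zero at the start; "moment": the same for the moment, N m; "opening": opening from 0.0 (shut) to 1.0 (fully open); "grasp_force": force on a finger pad.
Only numpy, scipy, OpenCV 4.12 (cv2) and the standard library are available. Lean on these libraries where they do the work, as an engineer would, in place of code of your own. Each camera call takes 0.05 s, during which the arm holds its last target. There are 200 camera calls.

TASK

A customer wants the blue-lidded trinket box that the candlestick, the bell and the green glass cruet hem in on the wooden display board. Clear all three to the grey side mat and stand them there, and only then bring the box to the cork round in the middle of the black counter tray. When the box is there, put the three back on the coasters they came from, each centred on its own (candlestick red, bell yellow, cruet green); keep all four upright all the while.

Things in the scene. Friction and masses are not known exactly. Their poses are not given: they have to be found in the camera images.
- candlestick: loose silver candlestick, round about z, 125 mm tall, foot 58 mm across, 0.25 kg. Hold it by its candle cup at the top, 28 mm across, whose width is the same from 82 to 124 mm above the underside. Origin: centre of the underside, z up. Starts on the red coaster.
- bell: loose brass hand bell with a dark wooden handle, standing on its mouth, round about z, 125 mm tall, mouth 58 mm across, 0.22 kg. Hold it by its upright handle, 22 mm across, whose width is the same from 72 to 118 mm above the underside. Origin: centre of the underside, z up. Starts on the yellow coaster.
- cruet: loose green glass cruet (small bottle) with a silver stopper that is fixed to it, round about z, 128 mm tall, belly 56 mm across, 0.24 kg. Hold it by its neck, 26 mm across (the stopper's rim above it 28 mm), whose width is the same from 72 to 106 mm above the underside. Origin: centre of the underside, z up. Starts on the green coaster.
- trinket_box: loose round silver box with a blue lid that is fixed to it and a small brass knob, 52 mm across, side straight from 3 to 31 mm up, top at 36 mm (knob to 42), 0.14 kg. Origin: centre of the underside, z up. Starts directly on the board, hemmed in by the three taller things about 90 mm from it.
- red_coaster: fixed red disc, 76 mm across, 4 mm thick, lying on the display board; the candlestick's place. Origin: centre of its underside (its top is 4 mm higher).
- yellow_coaster: fixed yellow disc, 76 mm across, 4 mm thick, lying on the display board; the bell's place. Origin: centre of its underside.
- green_coaster: fixed green disc, 76 mm across, 4 mm thick, lying on the display board; the cruet's place. Origin: centre of its underside.
- side_mat: fixed grey mat on the table, 270 mm along its x, 120 mm along its y, 4 mm thick, free of things at the start, to the left or the right of the board; room for the three in a row along its x. Origin: centre of its underside, at table height.
- counter_tray: fixed black square tray on the table, 160 x 160 mm, rim 14 mm high and 5 mm thick, on the other side of the board from the mat; a cork round 76 mm across lies at its centre, its top 8 mm above the table. Origin: centre of the underside, at table height.
- riser: fixed light wooden display board, 260 x 260 mm, 16 mm thick, on which coasters and box stand; a spoon, a napkin ring and an egg cup (below 35 mm tall) stand near its edges. Origin: centre of the underside, at table height; the box starts about 55 mm from the middle towards +x of the board.

How it is judged (in metres and radians):
On the way, in this order (a step that is already met when the one before it is completed fails the run):
1. candlestick, bell and cruet all stand on the grey side mat, while the box is still at its place (x of candlestick in the frame of side_mat between -0.135 and 0.135 m and y of candlestick in the frame of side_mat between -0.06 and 0.06 m and z of each of candlestick, bell, cruet in the frame of side_mat below 0.01 m and linear speed of each of candlestick, bell, cruet below 0.03 m/s and angle between each of candlestick, bell, cruet's own z axis and vertical below 0.12 rad and x of bell in the frame of side_mat between -0.135 and 0.135 m and y of bell in the frame of side_mat between -0.06 and 0.06 m and x of cruet in the frame of side_mat between -0.135 and 0.135 m and y of cruet in the frame of side_mat between -0.06 and 0.06 m and distance of trinket_box from where it was at the start of the episode below 0.02 m), for 0.2 s.
2. the trinket box stands on the cork round of the counter tray, while the three still stand on the mat (horizontal distance between trinket_box and counter_tray below 0.015 m and z of trinket_box in the frame of counter_tray below 0.013 m and linear speed of each of trinket_box, candlestick, bell, cruet below 0.03 m/s and angle between each of trinket_box, candlestick, bell, cruet's own z axis and vertical below 0.12 rad and x of candlestick in the frame of side_mat between -0.135 and 0.135 m and y of candlestick in the frame of side_mat between -0.06 and 0.06 m and z of each of candlestick, bell, cruet in the frame of side_mat below 0.01 m and x of bell in the frame of side_mat between -0.135 and 0.135 m and y of bell in the frame of side_mat between -0.06 and 0.06 m and x of cruet in the frame of side_mat between -0.135 and 0.135 m and y of cruet in the frame of side_mat between -0.06 and 0.06 m), for 0.2 s.
At the end, for the whole second after the job is handed in: The trinket box stands upright on the cork round, its centre within 15 mm of the tray's centre; candlestick, bell and cruet stand upright on the red, yellow and green coaster, each within 12 mm of its centre; all at rest (horizontal distance between trinket_box and counter_tray below 0.015 m and z of trinket_box in the frame of counter_tray below 0.013 m and linear speed of each of trinket_box, candlestick, bell, cruet below 0.03 m/s and angle between each of trinket_box, candlestick, bell, cruet's own z axis and vertical below 0.12 rad and horizontal distance between candlestick and red_coaster below 0.012 m and z of candlestick in the frame of red_coaster below 0.008 m and horizontal distance between bell and yellow_coaster below 0.012 m and z of bell in the frame of yellow_coaster below 0.008 m and horizontal distance between cruet and green_coaster below 0.012 m and z of cruet in the frame of green_coaster below 0.008 m); the robot touches nothing.
It fails at once if the candlestick is tipped over (angle between candlestick's own z axis and vertical above 0.6 rad).
It fails at once if the bell is tipped over (angle between bell's own z axis and vertical above 0.6 rad).
It fails at once if the cruet is tipped over (angle between cruet's own z axis and vertical above 0.6 rad).
It fails at once if the trinket box is tipped over (angle between trinket_box's own z axis and vertical above 0.6 rad).
It also fails if it takes over 141 s, if anything falls off the work surface, if the arm or the gripper's body presses on something with over 40 N, if the wrist force passes 120 N, or if a joint passes its speed limit or range.

## Working session

There is one attempt and no reset: what is moved stays moved. The work goes in short steps, Python scripts to look and compute and a tool call to move; the robot and the scene stay as the last step left them, time stands still between calls to the robot, and variables do not carry over. Pictures are saved under pics/ and viewed, at most 14 in all, crops included, and the job is handed in when it is done.

Besides the shell and the picture viewer there is one more tool, called after ">>>" as name([rows], argument=value, ...), one row to a line, values as JSON. play_rows: Moves the arm, as the interface text tells. Its arguments: {"type":"object","properties":{"motion":{"type":"array"},"fingers":{"type":"number"}},"required":["motion"]}

```bash
mkdir -p pics
cat > h.py <<'E'
from rig import bot, imaging, finder
import numpy as np, cv2
np.set_printoptions(precision=4,suppress=True)
def snap(cam,fn=None):
    c=imaging.capture(cam)
    if fn: cv2.imwrite('pics/'+fn+'.png',cv2.cvtColor(c['frame'],cv2.COLOR_RGB2BGR))
    return c
def proj(c,X):
    p=c['camera_matrix']@(c['R']@np.array(X)+c['t']); return p[:2]/p[2]
def ray(c,uv,z):
    d=c['R'].T@np.linalg.solve(c['camera_matrix'],[uv[0],uv[1],1]); o=-c['R'].T@c['t']
    return o+d*(z-o[2])/d[2]
E
python3 - <<'E'
from h import *
s=bot.read_state()
for k in s: print(k,s[k])
N="candlestick bell cruet trinket_box red_coaster yellow_coaster green_coaster side_mat counter_tray riser".split()
for cam in("scene","top"):
    c=snap(cam,cam+'0'); print(cam,c['R'],c['t'],c['camera_matrix'])
    for n in N:
        print(n,[(np.array(d['at']),round(d['confidence'],2)) for d in finder.recognise(cam,n)[:2]])
        o=finder.outline_of(cam,n)
        if o:
            m=o[0]['pixels']; ys,xs=np.nonzero(m); print('   ',round(o[0]['confidence'],2),xs.mean(),ys.mean(),xs.min(),xs.max(),ys.min(),ys.max())
E
```

```text
time_s 0.0
joint_positions [-83.337   30.2782  82.1546  -0.0003  67.6884 -10.2285]
qvel [-0.0033  0.0779  0.0304 -0.0052  0.0817 -0.0227]
tau [ -0.0009 -44.0039 -17.6589   0.0633   0.0581  -0.0001]
position [ 0.1815 -0.5973  0.2386]
tcp_rot [[ 0.9569  0.2906 -0.0002]
 [ 0.2906 -0.9569  0.0021]
 [ 0.0004 -0.0021 -1.    ]]
force [-0.2066 -0.2165  0.0715]
moment [-0.0697  0.0015  0.0085]
grasp_force 0.0
opening 0.9963286410226655
scene [[ 0.1452  0.9892  0.0203]
 [ 0.6349 -0.0774 -0.7687]
 [-0.7588  0.1245 -0.6393]] [-0.0987 -0.3048  1.3223] [[492.7275   0.     318.4979]
 [  0.     492.7275 235.5809]
 [  0.       0.       1.    ]]
candlestick [(array([ 0.6114, -0.0296,  0.0598]), 0.85)]
    0.56 295.73751783166904 251.16405135520685 279 312 210 284
bell []
    0.6 382.8546603475513 235.59873617693523 365 395 196 263
cruet [(array([0.5503, 0.0346, 0.074 ]), 0.81)]
    0.88 327.78393881453155 225.63862332695984 312 343 187 255
trinket_box [(array([0.6368, 0.0544, 0.046 ]), 0.8)]
    0.93 351.04624277456645 272.8982658959538 336 366 257 289
red_coaster [(array([ 0.6204, -0.0278,  0.0209]),
[... 1329 characters left out ...]
5 311 184 212
red_coaster [(array([ 0.5974, -0.0158,  0.0164]), 0.72)]
    0.97 342.1324503311258 211.82781456953643 325 362 191 228
yellow_coaster [(array([0.5618, 0.1181, 0.019 ]), 0.7)]
    0.89 267.3977900552486 229.88581952117863 247 285 210 247
green_coaster []
    0.84 310.0078125 243.4453125 293 330 224 261
side_mat [(array([ 0.4438, -0.3185,  0.0031]), 0.84), (array([0.481 , 0.3286, 0.0038]), 0.54)]
    0.69 312.40029112081515 241.34934497816593 299 326 226 256
counter_tray [(array([0.4811, 0.3297, 0.0027]), 0.85)]
    0.78 165.60174633713186 274.2726061861773 121 209 232 316
riser [(array([0.5592, 0.0479, 0.0139]), 0.9)]
    0.76 305.28578537070825 228.3777575053906 229 384 149 304
```

```bash
ls pics
```

```text
scene0.png
top0.png
```

View pics/top0.png

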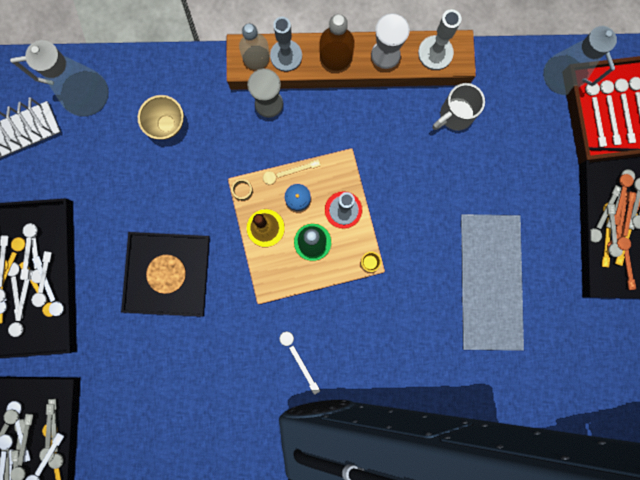

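View pics/scene0.png

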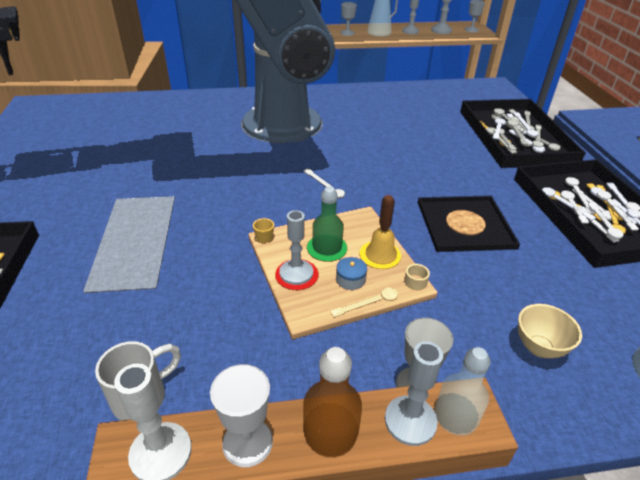

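```bash
cat > m.py <<'E'
from h import *
from scipy.optimize import least_squares
def fitc(P,r):
    return least_squares(lambda q:np.hypot(*(P[:,:2]-q).T)-r,P[:,:2].mean(0),loss='soft_l1',f_scale=.001).x
def circ(c,x,y,z,r): return np.array([proj(c,[x+r*np.cos(a),y+r*np.sin(a),z]) for a in np.linspace(0,6.283,40)])
def sharphull(m): 
    k=max(cv2.findContours(m.astype(np.uint8),0,1)[0],key=cv2.contourArea); return cv2.convexHull(k)[:,0].astype(float)
E
python3 - <<'E'
from m import *
out={}
for cam in("top","scene"):
    c=snap(cam); H=cv2.cvtColor(c['frame'],cv2.COLOR_RGB2HSV); im=cv2.cvtColor(c['frame'],cv2.COLOR_RGB2BGR)
    h,s,v=[H[...,i].astype(int) for i in range(3)]
    seg={'red':((h<6)|(h>174))&(s>170)&(v>110),'yellow':(h>25)&(h<34)&(s>170)&(v>130),'green':(h>45)&(h<80)&(s>150)&(v>90)}
    box=np.zeros(h.shape,bool)
    if cam=='top': box[145:310,225:390]=1
    else: box[200:340,245:440]=1
    for n,m in seg.items():
        m=cv2.morphologyEx((m&box).astype(np.uint8),cv2.MORPH_CLOSE,np.ones((5,5)))
        p=sharphull(m); P=np.array([ray(c,u+0.,.02) for u in p])
        q=fitc(P,.038); r=np.hypot(*(P[:,:2]-q).T); print(cam,n,q,'rad',np.median(r)*1e3,r.std()*1e3,m.sum())
        if cam=='top': out[n]=q
    o=finder.outline_of(cam,'trinket_box')[0]['pixels']; p=sharphull(o)
    print('box @z.04',fitc(np.array([ray(c,u,.045) for u in p]),.026))
    for n in('side_mat','counter_tray','riser'):
        for d in finder.outline_of(cam,n)[:2]:
            r=cv2.minAreaRect(sharphull(d['pixels']).astype(np.float32)); z={'side_mat':.004,'counter_tray':.014,'riser':.016}[n]
            print(n,round(d['confidence'],2),[ray(c,b,z)[:2] for b in cv2.boxPoints(r)],ray(c,r[0],z)[:2])
    if cam=='top':
        for n,q in out.items(): 
            cv2.polylines(im,[np.round(circ(c,*q,.020,.038)*8).astype(int)],1,(255,255,255),1,cv2.LINE_AA,3)
            cv2.polylines(im,[np.round(circ(c,*q,.145,{'red':.014,'yellow':.011,'green':.012}[n])*8).astype(int)],1,(255,0,255),1,cv2.LINE_AA,3)
        cv2.imwrite('pics/z.png',cv2.resize(im[145:305,225:390],None,fx=3.7,fy=3.7,interpolation=cv2.INTER_CUBIC))
    k=(h>8)&(h<22)&(s>60)&(v>120)
    if cam=='top':
        b=np.zeros(h.shape,bool); b[240:310,130:205]=1; print('cork',fitc(np.array([ray(c,u,.008) for u in sharphull(k&b)]),.038))
    else:
        b=np.zeros(h.shape,bool); b[205:240,435:500]=1; print('cork',fitc(np.array([ray(c,u,.008) for u in sharphull(k&b)]),.038))
E
```

```text
top red [ 0.601  -0.0261] rad 36.73544343402616 0.4787083161156269 314
top yellow [0.569  0.1287] rad 37.393472299243236 0.2171254582272387 643
top green [0.5376 0.0357] rad 36.00381395357548 0.5943137717630741 346
box @z.04 [0.6236 0.0614]
side_mat 0.71 [array([ 0.3174, -0.2521]), array([ 0.5884, -0.2667]), array([ 0.5852, -0.3931]), array([ 0.3138, -0.3751])] [ 0.4493 -0.3216]
counter_tray 0.56 [array([0.4088, 0.4145]), array([0.5719, 0.4066]), array([0.5571, 0.2375]), array([0.394 , 0.2481])] [0.4823 0.3268]
riser 0.93 [array([0.6703, 0.2073]), array([ 0.7302, -0.0526]), array([ 0.4722, -0.1069]), array([0.4163, 0.1473])] [0.5706 0.0491]
cork [0.4835 0.3286]
scene red [ 0.6028 -0.0276] rad 37.40926917427875 0.8992855630041252 285
scene yellow [0.5698 0.1276] rad 36.606801052353894 1.0645455704740434 231
scene green [0.5388 0.0364] rad 36.66861702323088 1.8769331744275615 342
box @z.04 [0.6412 0.0583]
side_mat 0.69 [array([ 0.4007, -0.0389]), array([0.4085, 0.0263]), array([ 0.6165, -0.0021]), array([ 0.6095, -0.0569])] [ 0.5178 -0.019 ]
counter_tray 0.85 [array([0.3975, 0.2536]), array([0.4096, 0.4721]), array([0.5862, 0.3913]), array([0.5731, 0.2032])] [0.4979 0.3269]
riser 0.55 [array([ 0.4788, -0.1075]), array([0.3634, 0.2381]), array([0.6854, 0.1994]), array([ 0.7453, -0.0695])] [0.5891 0.0564]
cork [0.4847 0.3268]
```

View pics/z.png

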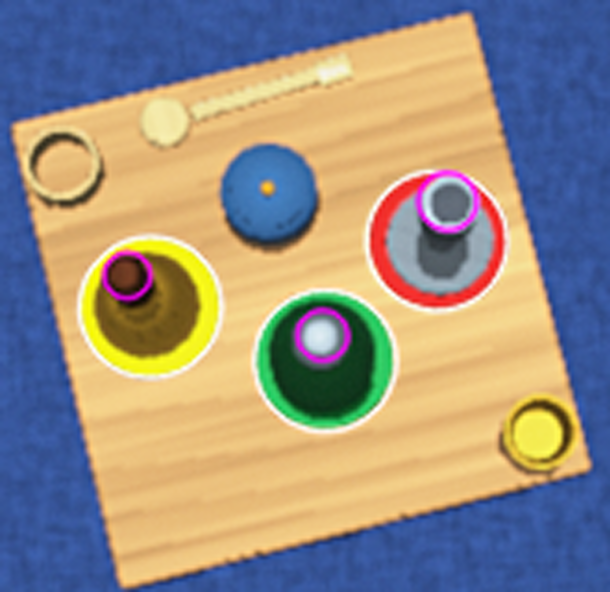

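Careful with the scale: shifts go in shares of 60 cm and turns go in shares of 120 degrees. That gives: 0.19 m / 0.6 = 0.3167, -0.14 m / 0.6 = -0.2333.

>>> play_rows([
  [[0.3167, -0.2333, 0, 0, 0, 0], [0.3167, -0.2333, 0, 0, 0, 0], [0.3167, -0.2333, 0, 0, 0, 0], [0.3167, -0.2333, 0, 0, 0, 0], [0.3167, -0.2333, 0, 0, 0, 0], [0.3167, -0.2333, 0, 0, 0, 0], [0.3167, -0.2333, 0, 0, 0, 0], [0.3167, -0.2333, 0, 0, 0, 0]],
], fingers=0.06)

```text
time_s: 3.27
position: [0.3236, -0.4077, 0.2399]
tcp_rot: [[0.956, 0.294, -0.0], [0.294, -0.956, -0.001], [-0.0, 0.0, -1.0]]
force: [0.3, 0.2, -0.2]
opening: 0.695
grasp_force: 0.0
```

Scaled: 0.19 m / 0.6 = 0.3167, -0.14 m / 0.6 = -0.2333.

>>> play_rows([
  [[0.3167, -0.2333, 0, 0, 0, 0], [0.3167, -0.2333, 0, 0, 0, 0], [0.3167, -0.2333, 0, 0, 0, 0], [0.3167, -0.2333, 0, 0, 0, 0], [0.3167, -0.2333, 0, 0, 0, 0], [0.3167, -0.2333, 0, 0, 0, 0], [0.3167, -0.2333, 0, 0, 0, 0], [0.3167, -0.2333, 0, 0, 0, 0]],
])

```text
time_s: 3.93
position: [0.4646, -0.2201, 0.2396]
tcp_rot: [[0.956, 0.293, 0.0], [0.293, -0.956, -0.001], [0.0, 0.001, -1.0]]
force: [-1.2, -0.2, -0.4]
opening: 0.687
grasp_force: 0.0
```

Scaled: 0.188 m / 0.6 = 0.3133, -0.144 m / 0.6 = -0.24.

>>> play_rows([
  [[0.3133, -0.24, 0, 0, 0, 0], [0.3133, -0.24, 0, 0, 0, 0], [0.3133, -0.24, 0, 0, 0, 0], [0.3133, -0.24, 0, 0, 0, 0], [0.3133, -0.24, 0, 0, 0, 0], [0.3133, -0.24, 0, 0, 0, 0], [0.3133, -0.24, 0, 0, 0, 0], [0.3133, -0.24, 0, 0, 0, 0]],
])

```text
time_s: 4.6
position: [0.6026, -0.0286, 0.2392]
tcp_rot: [[0.957, 0.291, -0.0], [0.291, -0.957, -0.001], [-0.0, 0.001, -1.0]]
force: [0.1, 0.1, 0.9]
opening: 0.685
grasp_force: 0.0
```

Scaled: 0.118 m / 0.6 = 0.1967, -0.0015 m / 0.6 = -0.0025.

>>> play_rows([
  [[0, -0.0025, 0.05, 0, 0, 0], [0, -0.0025, 0.1, 0, 0, 0], [0, -0.0025, 0.15, 0, 0, 0], [0, -0.0025, 0.175, 0, 0, 0], [0, -0.0025, 0.1967, 0, 0, 0], [0, -0.0025, 0.1967, 0, 0, 0], [0, -0.0025, 0.1967, 0, 0, 0]],
])

```text
time_s: 5.18
position: [0.6006, -0.0283, 0.121]
tcp_rot: [[0.958, 0.288, -0.002], [0.288, -0.958, -0.0], [-0.002, -0.0, -1.0]]
force: [-0.0, -0.5, 0.4]
opening: 0.691
grasp_force: 0.0
```

>>> play_rows([
  [[0, 0, 0, 0, 0, 0], [0, 0, 0, 0, 0, 0], [0, 0, 0, 0, 0, 0], [0, 0, 0, 0, 0, 0], [0, 0, 0, 0, 0, 0], [0, 0, 0, 0, 0, 0]],
], fingers=0)

```text
time_s: 5.68
position: [0.6018, -0.0258, 0.122]
tcp_rot: [[0.957, 0.291, 0.001], [0.291, -0.957, -0.0], [0.001, 0.001, -1.0]]
force: [-0.7, -1.3, 1.4]
opening: 0.317
grasp_force: 3.0
```

>>> play_rows([
  [[0, 0, 0, 0, 0, 0], [0, 0, 0, 0, 0, 0], [0, 0, -0.0083, 0, 0, 0], [0, 0, -0.0333, 0, 0, 0], [0, 0, -0.0583, 0, 0, 0], [0, 0, -0.0833, 0, 0, 0], [0, 0, -0.1, 0, 0, 0], [0, 0, -0.1, 0, 0, 0]],
])

```text
time_s: 6.35
position: [0.6027, -0.0259, 0.1837]
tcp_rot: [[0.957, 0.291, 0.004], [0.291, -0.957, -0.001], [0.004, 0.002, -1.0]]
force: [-0.5, 0.5, -2.3]
opening: 0.311
grasp_force: 30.0
```

Scaled: 0.156 m / 0.6 = 0.26, -0.004 m / 0.6 = -0.0067.

>>> play_rows([
  [[-0.0067, 0.0117, 0, 0, 0, 0], [-0.0233, 0.04, 0, 0, 0, 0], [-0.0433, 0.075, 0, 0, 0, 0], [-0.0633, 0.1117, 0, 0, 0, 0], [-0.0833, 0.1467, 0, 0, 0, 0], [-0.1033, 0.1833, 0, 0, 0, 0], [-0.125, 0.22, 0, 0, 0, 0], [-0.1467, 0.26, 0, 0, 0, 0]],
])

```text
time_s: 7.02
position: [0.5609, -0.2015, 0.18]
tcp_rot: [[0.957, 0.291, -0.003], [0.291, -0.957, 0.002], [-0.003, -0.003, -1.0]]
force: [0.8, 0.1, -1.8]
opening: 0.312
grasp_force: 30.0
```

Scaled: 0.111 m / 0.6 = 0.185, 0.102 m / 0.6 = 0.17.

>>> play_rows([
  [[-0.02, 0.035, 0, 0, 0, 0], [-0.04, 0.07, 0, 0, 0, 0], [-0.06, 0.105, 0, 0, 0, 0], [-0.08, 0.14, 0, 0, 0, 0], [-0.0967, 0.17, 0, 0, 0, 0], [-0.105, 0.185, 0, 0, 0, 0], [-0.105, 0.185, 0.0167, 0, 0, 0], [-0.105, 0.185, 0.0417, 0, 0, 0]],
])

```text
time_s: 7.68
position: [0.5348, -0.3257, 0.1564]
tcp_rot: [[0.957, 0.289, 0.002], [0.289, -0.957, -0.001], [0.001, 0.001, -1.0]]
force: [-0.7, 0.0, -3.5]
opening: 0.313
grasp_force: 30.0
```

Scaled: 0.05 m / 0.6 = 0.0833, 0.046 m / 0.6 = 0.0767.

>>> play_rows([
  [[0, 0, 0.025, 0, 0, 0], [0, 0, 0.05, 0, 0, 0], [0, 0, 0.0667, 0, 0, 0], [0, 0, 0.0767, 0, 0, 0], [0, 0, 0.0833, 0, 0, 0], [0, 0, 0.0833, 0, 0, 0], [0, 0, 0.0833, 0, 0, 0]],
])

```text
time_s: 8.27
position: [0.535, -0.3251, 0.1069]
tcp_rot: [[0.957, 0.291, 0.001], [0.291, -0.957, -0.001], [0.001, 0.001, -1.0]]
force: [-0.0, -0.1, -2.2]
opening: 0.311
grasp_force: 30.0
```

>>> play_rows([
  [[0, 0, 0.0017, 0, 0, 0], [0, 0, 0.0017, 0, 0, 0], [0, 0, 0.0017, 0, 0, 0]],
])

```text
time_s: 8.52
position: [0.535, -0.3254, 0.1059]
tcp_rot: [[0.957, 0.291, 0.001], [0.291, -0.957, -0.001], [0.001, 0.001, -1.0]]
force: [0.8, 0.7, -1.0]
opening: 0.309
grasp_force: 30.0
```

Scaled: -0.1 m / 0.6 = -0.1667, -0.085 m / 0.6 = -0.1417.

>>> play_rows([
  [[0, 0, 0, 0, 0, 0], [0, 0, 0, 0, 0, 0], [0, 0, 0, 0, 0, 0], [0, 0, 0, 0, 0, 0], [0, 0, -0.0333, 0, 0, 0], [0, 0, -0.0833, 0, 0, 0], [0, 0, -0.1417, 0, 0, 0], [0, 0, -0.1667, 0, 0, 0]],
], fingers=0.06)

```text
time_s: 9.18
position: [0.5362, -0.3265, 0.2099]
tcp_rot: [[0.957, 0.291, 0.005], [0.291, -0.957, -0.004], [0.004, 0.006, -1.0]]
force: [0.7, -0.7, 0.0]
opening: 0.679
grasp_force: 0.0
```

Scaled: -0.275 m / 0.6 = -0.4583, -0.243 m / 0.6 = -0.405.

>>> play_rows([
  [[0.0167, -0.055, 0, 0, 0, 0], [0.035, -0.1117, 0, 0, 0, 0], [0.0533, -0.17, 0, 0, 0, 0], [0.0717, -0.2283, 0, 0, 0, 0], [0.09, -0.2867, 0, 0, 0, 0], [0.1083, -0.3467, 0, 0, 0, 0], [0.1267, -0.405, 0, 0, 0, 0], [0.1433, -0.4583, 0, 0, 0, 0]],
])

```text
time_s: 9.85
position: [0.5365, -0.035, 0.2058]
tcp_rot: [[0.957, 0.291, 0.0], [0.291, -0.957, 0.0], [0.0, -0.0, -1.0]]
force: [-0.1, 0.7, 1.1]
opening: 0.69
grasp_force: 0.0
```

Scaled: -0.07 m / 0.6 = -0.1167, -0.058 m / 0.6 = -0.0967.

>>> play_rows([
  [[0.0167, -0.0533, 0, 0, 0, 0], [0.03, -0.0967, 0, 0, 0, 0], [0.0367, -0.1167, 0, 0, 0, 0], [0.0367, -0.1167, 0, 0, 0, 0], [0.0367, -0.1167, 0, 0, 0, 0], [0.0367, -0.1167, 0, 0, 0, 0]],
])

```text
time_s: 10.35
position: [0.538, 0.035, 0.2056]
tcp_rot: [[0.957, 0.29, 0.0], [0.29, -0.957, -0.001], [0.0, 0.001, -1.0]]
force: [0.3, -0.4, 0.4]
opening: 0.69
grasp_force: 0.0
```

Run:
```python
from m import *
s=bot.read_state(); print(s['position'],s['time_s'])
c=snap('wrist','w1'); snap('scene','s1')
for n,q in {'cruet':(.538,.036),'bell':(.5695,.128)}.items(): print(n,proj(c,[*q,.148]))
```

```text
[0.538  0.035  0.2056] 10.35
cruet [326.4294 275.0188]
bell [170.4786 170.4427]
```

View pics/s1.png

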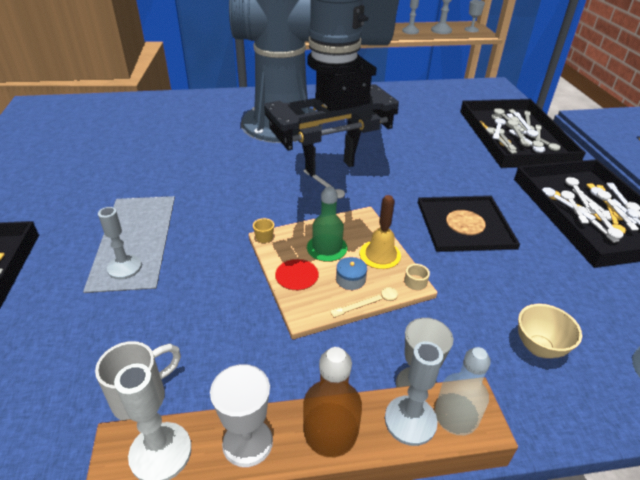

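Scaled: 0.097 m / 0.6 = 0.1617, 0.06 m / 0.6 = 0.1.

>>> play_rows([
  [[0, 0, 0.05, 0, 0, 0], [0, 0, 0.1, 0, 0, 0], [0, 0, 0.1333, 0, 0, 0], [0, 0, 0.1533, 0, 0, 0], [0, 0, 0.1617, 0, 0, 0], [0, 0, 0.1617, 0, 0, 0], [0, 0, 0.1617, 0, 0, 0]],
])

```text
time_s: 11.03
position: [0.5382, 0.0355, 0.1088]
tcp_rot: [[0.957, 0.289, 0.001], [0.289, -0.957, -0.0], [0.001, 0.0, -1.0]]
force: [-0.1, -0.1, 0.4]
opening: 0.688
grasp_force: 0.0
```

>>> play_rows([
  [[0, 0, 0, 0, 0, 0], [0, 0, 0, 0, 0, 0], [0, 0, 0, 0, 0, 0], [0, 0, 0, 0, 0, 0], [0, 0, 0, 0, 0, 0], [0, 0, 0, 0, 0, 0], [0, 0, 0, 0, 0, 0], [0, 0, 0, 0, 0, 0]],
], fingers=0)

```text
time_s: 11.7
position: [0.5377, 0.0365, 0.1088]
tcp_rot: [[0.957, 0.291, 0.0], [0.291, -0.957, 0.0], [0.0, -0.0, -1.0]]
force: [-0.8, 0.4, 2.8]
opening: 0.302
grasp_force: 30.0
```

Scaled: -0.06 m / 0.6 = -0.1, -0.05 m / 0.6 = -0.0833.

>>> play_rows([
  [[0, 0, -0.0083, 0, 0, 0], [0, 0, -0.0333, 0, 0, 0], [0, 0, -0.0583, 0, 0, 0], [0, 0, -0.0833, 0, 0, 0], [0, 0, -0.1, 0, 0, 0], [0, 0, -0.1, 0, 0, 0]],
])

```text
time_s: 12.2
position: [0.5389, 0.0361, 0.1705]
tcp_rot: [[0.957, 0.291, 0.004], [0.291, -0.957, -0.001], [0.004, 0.002, -1.0]]
force: [0.6, -0.1, -2.8]
opening: 0.302
grasp_force: 30.0
```

Scaled: 0.153 m / 0.6 = 0.255, -0.004 m / 0.6 = -0.0067.

>>> play_rows([
  [[-0.0067, 0.0117, 0, 0, 0, 0], [-0.0233, 0.0383, 0, 0, 0, 0], [-0.0433, 0.0733, 0, 0, 0, 0], [-0.065, 0.1083, 0, 0, 0, 0], [-0.0867, 0.145, 0, 0, 0, 0], [-0.1083, 0.1817, 0, 0, 0, 0], [-0.13, 0.2183, 0, 0, 0, 0], [-0.1517, 0.255, 0, 0, 0, 0]],
])

```text
time_s: 12.87
position: [0.4935, -0.1378, 0.1673]
tcp_rot: [[0.957, 0.291, -0.003], [0.291, -0.957, 0.001], [-0.002, -0.002, -1.0]]
force: [0.3, -0.1, -1.6]
opening: 0.305
grasp_force: 30.0
```

Scaled: 0.163 m / 0.6 = 0.2717, 0.152 m / 0.6 = 0.2533.

>>> play_rows([
  [[-0.0217, 0.0367, 0, 0, 0, 0], [-0.0433, 0.0733, 0, 0, 0, 0], [-0.065, 0.11, 0, 0, 0, 0], [-0.0867, 0.1467, 0, 0, 0, 0], [-0.1083, 0.1833, 0, 0, 0, 0], [-0.13, 0.22, 0, 0, 0, 0], [-0.15, 0.2533, 0, 0, 0, 0], [-0.1617, 0.2717, 0, 0, 0, 0]],
])

```text
time_s: 13.53
position: [0.4482, -0.3234, 0.1674]
tcp_rot: [[0.957, 0.289, -0.001], [0.289, -0.957, -0.0], [-0.001, -0.0, -1.0]]
force: [0.2, -0.1, -2.9]
opening: 0.3
grasp_force: 30.0
```

Scaled: 0.076 m / 0.6 = 0.1267, 0.073 m / 0.6 = 0.1217.

>>> play_rows([
  [[0, 0, 0.025, 0, 0, 0], [0, 0, 0.0583, 0, 0, 0], [0, 0, 0.0917, 0, 0, 0], [0, 0, 0.1117, 0, 0, 0], [0, 0, 0.1217, 0, 0, 0], [0, 0, 0.1267, 0, 0, 0], [0, 0, 0.1267, 0, 0, 0], [0, 0, 0.1267, 0, 0, 0]],
])

```text
time_s: 14.2
position: [0.4485, -0.3192, 0.093]
tcp_rot: [[0.957, 0.291, -0.002], [0.291, -0.957, 0.003], [-0.001, -0.003, -1.0]]
force: [-2.6, 2.6, 4.2]
opening: 0.306
grasp_force: 30.1
```

>>> play_rows([
  [[0, 0, 0, 0, 0, 0], [0, 0, 0, 0, 0, 0], [0, 0, 0, 0, 0, 0], [0, 0, 0, 0, 0, 0], [0, 0, -0.0333, 0, 0, 0], [0, 0, -0.0917, 0, 0, 0], [0, 0, -0.155, 0, 0, 0], [0, 0, -0.1883, 0, 0, 0]],
], fingers=0.06)

```text
time_s: 14.87
position: [0.4511, -0.3223, 0.2092]
tcp_rot: [[0.957, 0.291, 0.004], [0.291, -0.957, -0.005], [0.003, 0.006, -1.0]]
force: [0.1, -0.3, 0.3]
opening: 0.683
grasp_force: 0.0
```

Scaled: -0.234 m / 0.6 = -0.39, -0.204 m / 0.6 = -0.34.

>>> play_rows([
  [[0.025, -0.04, 0, 0, 0, 0], [0.055, -0.0883, 0, 0, 0, 0], [0.085, -0.1367, 0, 0, 0, 0], [0.1167, -0.1883, 0, 0, 0, 0], [0.1483, -0.2383, 0, 0, 0, 0], [0.18, -0.29, 0, 0, 0, 0], [0.2117, -0.34, 0, 0, 0, 0], [0.2417, -0.39, 0, 0, 0, 0]],
])

```text
time_s: 15.53
position: [0.5211, -0.0531, 0.2057]
tcp_rot: [[0.957, 0.29, 0.001], [0.29, -0.957, -0.0], [0.001, 0.001, -1.0]]
force: [0.6, -0.4, -0.4]
opening: 0.687
grasp_force: 0.0
```

Scaled: -0.1605 m / 0.6 = -0.2675, -0.148 m / 0.6 = -0.2467.

>>> play_rows([
  [[0.0317, -0.05, 0, 0, 0, 0], [0.0633, -0.1017, 0, 0, 0, 0], [0.095, -0.1517, 0, 0, 0, 0], [0.1267, -0.2033, 0, 0, 0, 0], [0.1533, -0.2467, 0, 0, 0, 0], [0.1667, -0.2675, 0, 0, 0, 0], [0.1667, -0.2675, 0, 0, 0, 0], [0.1667, -0.2675, 0, 0, 0, 0]],
])

```text
time_s: 16.2
position: [0.5694, 0.1281, 0.2053]
tcp_rot: [[0.956, 0.292, -0.0], [0.292, -0.956, -0.001], [-0.0, 0.001, -1.0]]
force: [0.4, -0.3, -0.6]
opening: 0.691
grasp_force: 0.0
```

>>> play_rows([
  [[0, 0, 0.05, 0, 0, 0], [0, 0, 0.0917, 0, 0, 0], [0, 0, 0.125, 0, 0, 0], [0, 0, 0.1433, 0, 0, 0], [0, 0, 0.1517, 0, 0, 0], [0, 0, 0.1517, 0, 0, 0], [0, 0, 0.1517, 0, 0, 0]],
])

```text
time_s: 16.78
position: [0.5701, 0.1272, 0.1152]
tcp_rot: [[0.957, 0.29, 0.001], [0.29, -0.957, -0.0], [0.001, 0.0, -1.0]]
force: [-0.0, 0.0, -0.0]
opening: 0.69
grasp_force: 0.0
```

>>> play_rows([
  [[0, 0, 0, 0, 0, 0], [0, 0, 0, 0, 0, 0], [0, 0, 0, 0, 0, 0], [0, 0, 0, 0, 0, 0], [0, 0, 0, 0, 0, 0], [0, 0, 0, 0, 0, 0], [0, 0, 0, 0, 0, 0], [0, 0, 0, 0, 0, 0]],
], fingers=0)

```text
time_s: 17.45
position: [0.5692, 0.1281, 0.1144]
tcp_rot: [[0.957, 0.291, -0.0], [0.291, -0.957, 0.0], [-0.0, -0.0, -1.0]]
force: [-0.4, -0.1, -0.0]
opening: 0.24
grasp_force: 29.9
```

Scaled: -0.08 m / 0.6 = -0.1333, -0.075 m / 0.6 = -0.125.

>>> play_rows([
  [[0, 0, -0.0083, 0, 0, 0], [0, 0, -0.0333, 0, 0, 0], [0, 0, -0.0667, 0, 0, 0], [0, 0, -0.1, 0, 0, 0], [0, 0, -0.125, 0, 0, 0], [0, 0, -0.1333, 0, 0, 0], [0, 0, -0.1333, 0, 0, 0]],
])

```text
time_s: 18.03
position: [0.5702, 0.128, 0.1959]
tcp_rot: [[0.957, 0.291, 0.003], [0.291, -0.957, 0.0], [0.003, 0.001, -1.0]]
force: [0.3, -0.3, -2.0]
opening: 0.24
grasp_force: 29.9
```

Scaled: 0.13 m / 0.6 = 0.2167, -0.016 m / 0.6 = -0.0267.

>>> play_rows([
  [[-0.0083, 0.01, 0, 0, 0, 0], [-0.0267, 0.03, 0, 0, 0, 0], [-0.0517, 0.0583, 0, 0, 0, 0], [-0.0783, 0.0883, 0, 0, 0, 0], [-0.1067, 0.12, 0, 0, 0, 0], [-0.135, 0.1517, 0, 0, 0, 0], [-0.1633, 0.1833, 0, 0, 0, 0], [-0.1917, 0.2167, 0, 0, 0, 0]],
])

```text
time_s: 18.7
position: [0.4949, -0.0307, 0.1931]
tcp_rot: [[0.957, 0.291, -0.004], [0.291, -0.957, 0.001], [-0.003, -0.002, -1.0]]
force: [1.5, 0.6, -1.9]
opening: 0.245
grasp_force: 29.9
```

Scaled: 0.152 m / 0.6 = 0.2533, -0.136 m / 0.6 = -0.2267.

>>> play_rows([
  [[-0.0283, 0.0317, 0, 0, 0, 0], [-0.0567, 0.0633, 0, 0, 0, 0], [-0.085, 0.095, 0, 0, 0, 0], [-0.1133, 0.1267, 0, 0, 0, 0], [-0.1417, 0.1583, 0, 0, 0, 0], [-0.17, 0.19, 0, 0, 0, 0], [-0.1983, 0.2217, 0, 0, 0, 0], [-0.2267, 0.2533, 0, 0, 0, 0]],
])

```text
time_s: 19.37
position: [0.4092, -0.2153, 0.1933]
tcp_rot: [[0.957, 0.29, -0.003], [0.29, -0.957, 0.002], [-0.002, -0.003, -1.0]]
force: [0.2, 0.7, -1.9]
opening: 0.241
grasp_force: 29.9
```

Scaled: 0.084 m / 0.6 = 0.14, -0.074 m / 0.6 = -0.1233.

>>> play_rows([
  [[-0.0283, 0.0317, 0, 0, 0, 0], [-0.0567, 0.0633, 0, 0, 0, 0], [-0.085, 0.0967, 0, 0, 0, 0], [-0.1067, 0.1217, 0, 0, 0, 0], [-0.1233, 0.14, 0, 0, 0, 0], [-0.1233, 0.14, 0, 0, 0, 0], [-0.1233, 0.14, 0.025, 0, 0, 0], [-0.1233, 0.14, 0.0583, 0, 0, 0]],
])

```text
time_s: 20.03
position: [0.3647, -0.3169, 0.1595]
tcp_rot: [[0.957, 0.29, 0.001], [0.29, -0.957, -0.001], [0.001, 0.001, -1.0]]
force: [-0.1, 0.4, -3.0]
opening: 0.24
grasp_force: 29.9
```

Scaled: 0.061 m / 0.6 = 0.1017, 0.059 m / 0.6 = 0.0983.

>>> play_rows([
  [[0, 0, 0.025, 0, 0, 0], [0, 0, 0.05, 0, 0, 0], [0, 0, 0.075, 0, 0, 0], [0, 0, 0.09, 0, 0, 0], [0, 0, 0.0983, 0, 0, 0], [0, 0, 0.1017, 0, 0, 0], [0, 0, 0.1017, 0, 0, 0], [0, 0, 0.1017, 0, 0, 0]],
])

```text
time_s: 20.7
position: [0.365, -0.3166, 0.0988]
tcp_rot: [[0.957, 0.291, 0.0], [0.291, -0.957, -0.001], [0.0, 0.001, -1.0]]
force: [1.4, -0.1, -1.6]
opening: 0.249
grasp_force: 29.9
```

Scaled: -0.12 m / 0.6 = -0.2, -0.093 m / 0.6 = -0.155.

>>> play_rows([
  [[0, 0, 0, 0, 0, 0], [0, 0, 0, 0, 0, 0], [0, 0, 0, 0, 0, 0], [0, 0, 0, 0, 0, 0], [0, 0, -0.0333, 0, 0, 0], [0, 0, -0.0917, 0, 0, 0], [0, 0, -0.155, 0, 0, 0], [0, 0, -0.2, 0, 0, 0]],
], fingers=0.06)

```text
time_s: 21.37
position: [0.3652, -0.3172, 0.2211]
tcp_rot: [[0.957, 0.291, 0.001], [0.291, -0.957, -0.002], [0.001, 0.002, -1.0]]
force: [0.6, -0.9, -0.7]
opening: 0.675
grasp_force: 0.0
```

Scaled: 0.22 m / 0.6 = 0.3667, 0.19 m / 0.6 = 0.3167.

>>> play_rows([
  [[0.025, -0.02, 0, 0, 0, 0], [0.0667, -0.0533, 0, 0, 0, 0], [0.1167, -0.0933, 0, 0, 0, 0], [0.1667, -0.135, 0, 0, 0, 0], [0.2167, -0.175, 0, 0, 0, 0], [0.2667, -0.215, 0, 0, 0, 0], [0.3167, -0.255, 0, 0, 0, 0], [0.3667, -0.295, 0, 0, 0, 0]],
], fingers=0.087)

```text
time_s: 22.03
position: [0.5246, -0.0816, 0.2188]
tcp_rot: [[0.957, 0.291, 0.0], [0.291, -0.957, -0.0], [0.0, 0.0, -1.0]]
force: [0.8, -0.3, -1.0]
opening: 0.998
grasp_force: 0.0
```

Scaled: 0.1355 m / 0.6 = 0.2258, 0.115 m / 0.6 = 0.1917.

>>> play_rows([
  [[0.05, -0.04, 0, 0, 0, 0], [0.1, -0.0817, 0, 0, 0, 0], [0.15, -0.1217, 0, 0, 0, 0], [0.1917, -0.1567, 0, 0, 0, 0], [0.2258, -0.1833, 0, 0, 0, 0], [0.2258, -0.1833, 0, 0, 0, 0], [0.2258, -0.1833, 0, 0, 0, 0], [0.2258, -0.1833, 0, 0, 0, 0]],
])

```text
time_s: 22.7
position: [0.6207, 0.0609, 0.2182]
tcp_rot: [[0.957, 0.291, -0.002], [0.291, -0.957, -0.0], [-0.002, 0.0, -1.0]]
force: [-0.7, 1.4, -0.2]
opening: 1.001
grasp_force: 0.0
```

Run:
```python
from m import *
s=bot.read_state(); print(s['position'],s['time_s'],s['opening'])
snap('scene','s2')
for cam in('wrist','top'):
    c=snap(cam,cam+'2'); im=c['frame']
    for d in finder.outline_of(cam,'trinket_box')[:2]:
        p=sharphull(d['pixels']); 
        for z in(.047,.052): print(cam,d['confidence'],fitc(np.array([ray(c,u,z) for u in p]),.026),len(p))
    print('cam',-c['R'].T@c['t'])
    if cam=='wrist':
        H=cv2.cvtColor(im,cv2.COLOR_RGB2BGR)
        cv2.polylines(H,[np.round(circ(c,.622,.061,.05,.026)).astype(int)],1,(0,0,255)); cv2.imwrite('pics/w2.png',H)
```

```text
[0.6207 0.0609 0.2182] 22.7 1.00058835221131
wrist 0.78 [0.6255 0.0648] 34
wrist 0.78 [0.6268 0.0653] 34
cam [0.6997 0.0859 0.3649]
top 0.81 [0.6136 0.0621] 11
top 0.81 [0.6126 0.0619] 11
cam [0.4233 0.0267 1.1889]
```

View pics/s2.png

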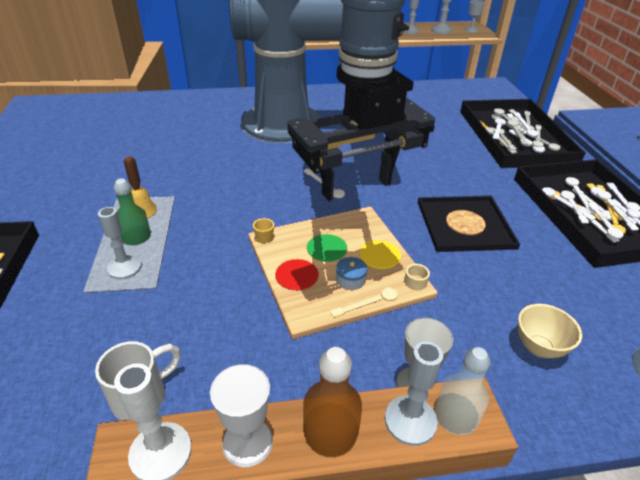

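View pics/w2.png

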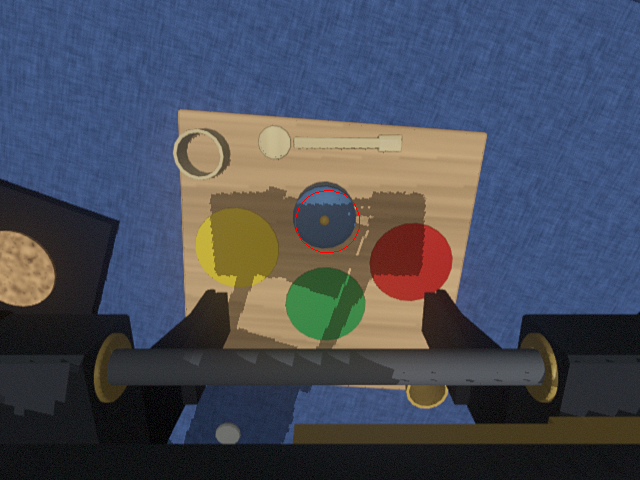

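Run:
```python
from m import *
c=snap('wrist'); 
print('knob',ray(c,(324,220),.057))
H=cv2.cvtColor(c['frame'],cv2.COLOR_RGB2HSV)
for n in('red_coaster','yellow_coaster','green_coaster'):
    print(n,[ (fitc(np.array([ray(c,u,.02) for u in sharphull(d['pixels'])]),.038),round(d['confidence'],2)) for d in finder.outline_of('wrist',n)[:1]])
m=finder.outline_of('wrist','trinket_box')[0]['pixels']; h=sharphull(m)
# silhouette fit: hull of bottom (z .019) & lid edge (z .05)
from scipy.optimize import least_squares
def f(q):
    k=cv2.convexHull(np.vstack([circ(c,*q,.019,.026),circ(c,*q,.049,.026)]).astype(np.float32))
    return [cv2.pointPolygonTest(k,tuple(map(float,u)),True) for u in h]
r=least_squares(f,[.622,.061],diff_step=1e-3,loss='soft_l1'); print('sil',r.x,np.round(r.fun,1).std(),np.mean(r.fun))
c=imaging.capture('top')
k=cv2.imread('pics/top0.png')[180:215,280:315]; hh=cv2.cvtColor(k,cv2.COLOR_BGR2HSV)
ys,xs=np.nonzero((hh[...,0]<30)&(hh[...,1]>90)&(hh[...,2]>110)); 
sel=(abs(xs-17)<6)&(abs(ys-17)<6); print('top knob px',xs[sel].mean()+280,ys[sel].mean()+180, ray(c,(xs[sel].mean()+280,ys[sel].mean()+180),.057))
```

```text
knob [0.6251 0.0642 0.057 ]
red_coaster [(array([ 0.6002, -0.0255]), 0.68)]
yellow_coaster [(array([0.5675, 0.13  ]), 0.72)]
green_coaster [(array([0.5372, 0.0373]), 0.74)]
sil [0.6242 0.0642] 0.30991254514775357 0.3459930839509428
top knob px 296.8888888888889 195.33333333333334 [0.6255 0.0633 0.057 ]
```

Scaled: 0.12 m / 0.6 = 0.2, 0.09 m / 0.6 = 0.15.

>>> play_rows([
  [[0.0062, -0.0028, 0.05, 0, 0, 0], [0.0062, -0.0028, 0.1, 0, 0, 0], [0.0062, -0.0028, 0.15, 0, 0, 0], [0.0062, -0.0028, 0.1833, 0, 0, 0], [0.0062, -0.0028, 0.2, 0, 0, 0], [0.0062, -0.0028, 0.2, 0, 0, 0]],
], fingers=0.07)

```text
time_s: 23.75
position: [0.6229, 0.064, 0.096]
tcp_rot: [[0.957, 0.291, -0.005], [0.291, -0.957, 0.0], [-0.005, -0.002, -1.0]]
force: [-0.5, 0.2, -0.2]
opening: 0.811
grasp_force: 0.0
```

Scaled: 0.059 m / 0.6 = 0.0983, 0.055 m / 0.6 = 0.0917.

>>> play_rows([
  [[0, 0, 0.025, 0, 0, 0], [0, 0, 0.05, 0, 0, 0], [0, 0, 0.075, 0, 0, 0], [0, 0, 0.0917, 0, 0, 0], [0, 0, 0.0983, 0, 0, 0], [0, 0, 0.0983, 0, 0, 0], [0, 0, 0.0983, 0, 0, 0]],
])

```text
time_s: 24.33
position: [0.6253, 0.0639, 0.0404]
tcp_rot: [[0.957, 0.291, 0.002], [0.291, -0.957, -0.0], [0.001, 0.001, -1.0]]
force: [0.6, -0.5, 0.2]
opening: 0.807
grasp_force: 0.0
```

>>> play_rows([
  [[0, 0, 0, 0, 0, 0], [0, 0, 0, 0, 0, 0], [0, 0, 0, 0, 0, 0], [0, 0, 0, 0, 0, 0], [0, 0, 0, 0, 0, 0], [0, 0, 0, 0, 0, 0], [0, 0, 0, 0, 0, 0], [0, 0, 0, 0, 0, 0]],
], fingers=0)

```text
time_s: 25.0
position: [0.625, 0.0638, 0.0402]
tcp_rot: [[0.957, 0.291, 0.001], [0.291, -0.957, -0.0], [0.001, 0.0, -1.0]]
force: [-1.0, -1.5, 6.6]
opening: 0.59
grasp_force: 30.0
```

Scaled: -0.08 m / 0.6 = -0.1333, -0.075 m / 0.6 = -0.125.

>>> play_rows([
  [[0, 0, -0.0083, 0, 0, 0], [0, 0, -0.0333, 0, 0, 0], [0, 0, -0.0667, 0, 0, 0], [0, 0, -0.1, 0, 0, 0], [0, 0, -0.125, 0, 0, 0], [0, 0, -0.1333, 0, 0, 0], [0, 0, -0.1333, 0, 0, 0]],
])

```text
time_s: 25.58
position: [0.6253, 0.064, 0.1207]
tcp_rot: [[0.957, 0.291, 0.002], [0.291, -0.957, -0.0], [0.002, 0.001, -1.0]]
force: [0.6, -0.3, -0.5]
opening: 0.592
grasp_force: 30.0
```

Scaled: -0.165 m / 0.6 = -0.275, -0.14 m / 0.6 = -0.2333.

>>> play_rows([
  [[-0.0017, -0.01, 0, 0, 0, 0], [-0.0067, -0.0333, 0, 0, 0, 0], [-0.0133, -0.07, 0, 0, 0, 0], [-0.0217, -0.11, 0, 0, 0, 0], [-0.03, -0.15, 0, 0, 0, 0], [-0.0383, -0.1917, 0, 0, 0, 0], [-0.0467, -0.2333, 0, 0, 0, 0], [-0.055, -0.275, 0, 0, 0, 0]],
])

```text
time_s: 26.25
position: [0.5422, 0.214, 0.1181]
tcp_rot: [[0.957, 0.291, -0.004], [0.291, -0.957, -0.0], [-0.004, -0.001, -1.0]]
force: [-0.5, 0.1, -0.7]
opening: 0.585
grasp_force: 30.0
```

Scaled: -0.1285 m / 0.6 = -0.2142, -0.12 m / 0.6 = -0.2.

>>> play_rows([
  [[-0.0083, -0.0417, 0, 0, 0, 0], [-0.0167, -0.0833, 0, 0, 0, 0], [-0.025, -0.125, 0, 0, 0, 0], [-0.0333, -0.1667, 0, 0, 0, 0], [-0.04, -0.2, 0, 0, 0, 0], [-0.0417, -0.2142, 0, 0, 0, 0], [-0.0417, -0.2142, 0.0167, 0, 0, 0], [-0.0417, -0.2142, 0.0417, 0, 0, 0]],
])

```text
time_s: 26.92
position: [0.4841, 0.3287, 0.0945]
tcp_rot: [[0.956, 0.292, 0.002], [0.292, -0.956, 0.001], [0.002, 0.0, -1.0]]
force: [0.8, 0.2, -0.9]
opening: 0.59
grasp_force: 30.0
```

Scaled: 0.0625 m / 0.6 = 0.1042, 0.06 m / 0.6 = 0.1.

>>> play_rows([
  [[0, 0, 0.025, 0, 0, 0], [0, 0, 0.05, 0, 0, 0], [0, 0, 0.075, 0, 0, 0], [0, 0, 0.0917, 0, 0, 0], [0, 0, 0.1, 0, 0, 0], [0, 0, 0.1042, 0, 0, 0], [0, 0, 0.1042, 0, 0, 0], [0, 0, 0.1042, 0, 0, 0]],
])

```text
time_s: 27.58
position: [0.4843, 0.3276, 0.0322]
tcp_rot: [[0.957, 0.29, 0.001], [0.29, -0.957, 0.0], [0.001, 0.0, -1.0]]
force: [1.2, 0.3, -1.5]
opening: 0.59
grasp_force: 30.0
```

Scaled: -0.11 m / 0.6 = -0.1833, -0.08 m / 0.6 = -0.1333.

>>> play_rows([
  [[0, 0, 0, 0, 0, 0], [0, 0, 0, 0, 0, 0], [0, 0, 0, 0, 0, 0], [0, 0, 0, 0, 0, 0], [0, 0, -0.025, 0, 0, 0], [0, 0, -0.075, 0, 0, 0], [0, 0, -0.1333, 0, 0, 0], [0, 0, -0.1833, 0, 0, 0]],
], fingers=0.07)

```text
time_s: 28.25
position: [0.4837, 0.328, 0.1434]
tcp_rot: [[0.957, 0.291, -0.0], [0.291, -0.957, -0.0], [-0.0, 0.0, -1.0]]
force: [-0.1, 0.3, 0.9]
opening: 0.804
grasp_force: 0.0
```

Scaled: -0.0735 m / 0.6 = -0.1225, -0.06 m / 0.6 = -0.1.

>>> play_rows([
  [[0, 0, -0.05, 0, 0, 0], [0, 0, -0.1, 0, 0, 0], [0, 0, -0.1225, 0, 0, 0], [0, 0, -0.1225, 0, 0, 0], [0, 0, -0.1225, 0, 0, 0], [0, 0, -0.1225, 0, 0, 0]],
], fingers=0.06)

```text
time_s: 28.75
position: [0.4828, 0.3275, 0.2142]
tcp_rot: [[0.957, 0.291, -0.003], [0.291, -0.957, -0.001], [-0.003, 0.0, -1.0]]
force: [-0.8, -0.7, 0.8]
opening: 0.693
grasp_force: 0.0
```

Run:
```python
from m import *
s=bot.read_state(); print(s['position'],s['time_s'])
def sil(c,m,zs,q0):
    h=sharphull(m)
    def f(q):
        k=cv2.convexHull(np.vstack([circ(c,*q,z,.026) for z in zs]).astype(np.float32))
        return [cv2.pointPolygonTest(k,tuple(map(float,u)),True) for u in h]
    r=least_squares(f,q0,diff_step=1e-3,loss='soft_l1'); return r.x
for cam in('wrist','top','scene'):
    c=snap(cam,cam+'3')
    print(cam,[(sil(c,d['pixels'],(.011,.041),[.484,.328]),round(d['confidence'],2)) for d in finder.outline_of(cam,'trinket_box')[:1]])
    H=cv2.cvtColor(c['frame'],cv2.COLOR_RGB2HSV).astype(int)
    u=proj(c,[.484,.328,.008]).astype(int); b=np.zeros(H.shape[:2],bool); w=90 if cam=='wrist' else 34; b[max(0,u[1]-w):u[1]+w,max(0,u[0]-w):u[0]+w]=1
    k=(H[...,0]>5)&(H[...,0]<22)&(H[...,1]>60)&(H[...,2]>60)&b
    print(' cork',fitc(np.array([ray(c,p,.008) for p in sharphull(k)]),.038),k.sum())
```

```text
[0.4828 0.3275 0.2142] 28.75
wrist [(array([0.4836, 0.3291]), 0.76)]
 cork [0.481  0.3294] 2449
top [(array([0.4871, 0.3279]), 0.63)]
 cork [0.483  0.3281] 328
scene [(array([0.4873, 0.3265]), 0.82)]
 cork [0.4888 0.3255] 387
```

View pics/wrist3.png

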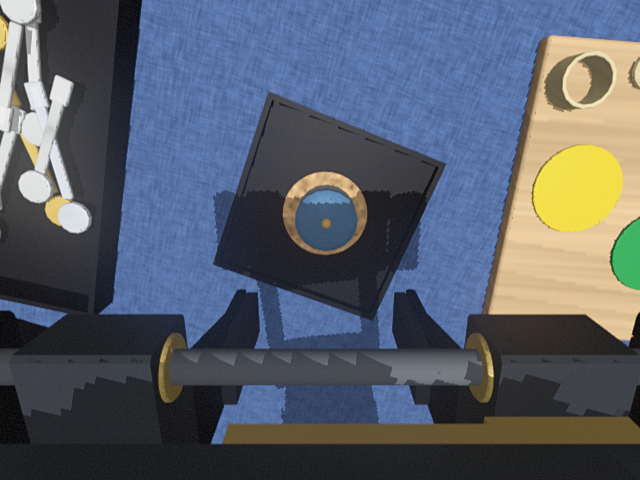

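View pics/top3.png

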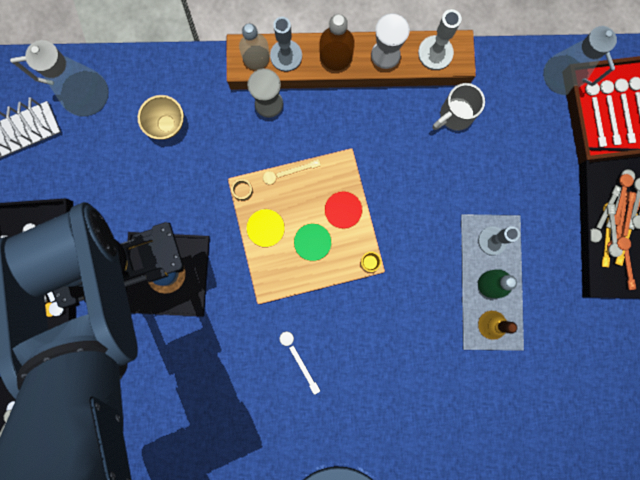

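>>> play_rows([
  [[-0.0167, 0.0317, 0, 0, 0, 0], [-0.0383, 0.0733, 0, 0, 0, 0], [-0.0633, 0.1217, 0, 0, 0, 0], [-0.09, 0.1733, 0, 0, 0, 0], [-0.1167, 0.225, 0, 0, 0, 0], [-0.1433, 0.2767, 0, 0, 0, 0], [-0.17, 0.3283, 0, 0, 0, 0], [-0.1967, 0.38, 0, 0, 0, 0]],
])

```text
time_s: 29.72
position: [0.4366, 0.0741, 0.2154]
tcp_rot: [[0.957, 0.291, -0.0], [0.291, -0.957, -0.0], [-0.0, -0.0, -1.0]]
force: [0.1, -0.4, -0.0]
opening: 0.687
grasp_force: 0.0
```

>>> play_rows([
  [[-0.0267, 0.0517, 0, 0, 0, 0], [-0.0533, 0.1033, 0, 0, 0, 0], [-0.08, 0.155, 0, 0, 0, 0], [-0.1067, 0.2067, 0, 0, 0, 0], [-0.1333, 0.2583, 0, 0, 0, 0], [-0.16, 0.31, 0, 0, 0, 0], [-0.1867, 0.3617, 0, 0, 0, 0], [-0.2133, 0.4133, 0, 0, 0, 0]],
])

```text
time_s: 30.38
position: [0.3861, -0.2007, 0.2154]
tcp_rot: [[0.957, 0.29, -0.0], [0.29, -0.957, 0.0], [0.0, -0.0, -1.0]]
force: [0.2, 0.2, 0.1]
opening: 0.687
grasp_force: 0.0
```

Scaled: 0.1062 m / 0.6 = 0.177, 0.088 m / 0.6 = 0.1467.

>>> play_rows([
  [[-0.0267, 0.0517, 0, 0, 0, 0], [-0.0533, 0.1033, 0, 0, 0, 0], [-0.0767, 0.1467, 0, 0, 0, 0], [-0.092, 0.177, 0, 0, 0, 0], [-0.092, 0.177, 0, 0, 0, 0], [-0.092, 0.177, 0, 0, 0, 0], [-0.092, 0.177, 0, 0, 0, 0]],
])

```text
time_s: 30.97
position: [0.3644, -0.3154, 0.2151]
tcp_rot: [[0.957, 0.29, -0.001], [0.29, -0.957, 0.002], [-0.0, -0.002, -1.0]]
force: [-0.0, -0.6, -0.6]
opening: 0.69
grasp_force: 0.0
```

Scaled: 0.117 m / 0.6 = 0.195, 0.108 m / 0.6 = 0.18.

>>> play_rows([
  [[0, 0, 0.05, 0, 0, 0], [0, 0, 0.1, 0, 0, 0], [0, 0, 0.15, 0, 0, 0], [0, 0, 0.18, 0, 0, 0], [0, 0, 0.195, 0, 0, 0], [0, 0, 0.195, 0, 0, 0], [0, 0, 0.195, 0, 0, 0]],
])

```text
time_s: 31.55
position: [0.3651, -0.3159, 0.0988]
tcp_rot: [[0.956, 0.292, -0.0], [0.292, -0.956, 0.001], [-0.0, -0.001, -1.0]]
force: [-0.4, -1.0, 0.6]
opening: 0.691
grasp_force: 0.0
```

>>> play_rows([
  [[0, 0, 0, 0, 0, 0], [0, 0, 0, 0, 0, 0], [0, 0, 0, 0, 0, 0], [0, 0, 0, 0, 0, 0], [0, 0, 0, 0, 0, 0], [0, 0, 0, 0, 0, 0], [0, 0, 0, 0, 0, 0], [0, 0, 0, 0, 0, 0]],
], fingers=0)

```text
time_s: 32.22
position: [0.3648, -0.3169, 0.0987]
tcp_rot: [[0.957, 0.29, 0.0], [0.29, -0.957, -0.0], [0.0, 0.0, -1.0]]
force: [0.4, -0.6, 2.1]
opening: 0.244
grasp_force: 30.0
```

Scaled: -0.096 m / 0.6 = -0.16, -0.08 m / 0.6 = -0.1333.

>>> play_rows([
  [[0, 0, -0.0083, 0, 0, 0], [0, 0, -0.0333, 0, 0, 0], [0, 0, -0.0667, 0, 0, 0], [0, 0, -0.1, 0, 0, 0], [0, 0, -0.1333, 0, 0, 0], [0, 0, -0.16, 0, 0, 0], [0, 0, -0.16, 0, 0, 0]],
])

```text
time_s: 32.8
position: [0.3659, -0.318, 0.1973]
tcp_rot: [[0.957, 0.291, 0.004], [0.291, -0.957, -0.005], [0.002, 0.006, -1.0]]
force: [0.4, -0.4, -2.2]
opening: 0.241
grasp_force: 30.0
```

Scaled: -0.13 m / 0.6 = -0.2167, -0.006 m / 0.6 = -0.01.

>>> play_rows([
  [[0.0083, -0.01, 0, 0, 0, 0], [0.0267, -0.03, 0, 0, 0, 0], [0.0517, -0.0583, 0, 0, 0, 0], [0.0783, -0.0883, 0, 0, 0, 0], [0.1067, -0.12, 0, 0, 0, 0], [0.135, -0.1517, 0, 0, 0, 0], [0.1633, -0.1833, 0, 0, 0, 0], [0.1917, -0.2167, 0, 0, 0, 0]],
])

```text
time_s: 33.47
position: [0.4363, -0.1566, 0.1929]
tcp_rot: [[0.957, 0.29, -0.003], [0.29, -0.957, 0.002], [-0.002, -0.003, -1.0]]
force: [0.5, 0.8, -2.2]
opening: 0.238
grasp_force: 30.0
```

Scaled: -0.152 m / 0.6 = -0.2533, 0.136 m / 0.6 = 0.2267.

>>> play_rows([
  [[0.0283, -0.0317, 0, 0, 0, 0], [0.0567, -0.0633, 0, 0, 0, 0], [0.085, -0.095, 0, 0, 0, 0], [0.1133, -0.1267, 0, 0, 0, 0], [0.1417, -0.1583, 0, 0, 0, 0], [0.17, -0.19, 0, 0, 0, 0], [0.1983, -0.2217, 0, 0, 0, 0], [0.2267, -0.2533, 0, 0, 0, 0]],
])

```text
time_s: 34.13
position: [0.5217, 0.0282, 0.1925]
tcp_rot: [[0.957, 0.291, -0.004], [0.291, -0.957, 0.001], [-0.004, -0.002, -1.0]]
force: [0.3, -0.4, -2.8]
opening: 0.242
grasp_force: 30.0
```

Scaled: -0.084 m / 0.6 = -0.14, 0.074 m / 0.6 = 0.1233.

>>> play_rows([
  [[0.0283, -0.0317, 0, 0, 0, 0], [0.0567, -0.0633, 0, 0, 0, 0], [0.085, -0.0967, 0, 0, 0, 0], [0.1067, -0.1217, 0, 0, 0, 0], [0.1233, -0.14, 0, 0, 0, 0], [0.1233, -0.14, 0, 0, 0, 0], [0.1233, -0.14, 0.025, 0, 0, 0], [0.1233, -0.14, 0.05, 0, 0, 0]],
])

```text
time_s: 34.8
position: [0.569, 0.1278, 0.1639]
tcp_rot: [[0.957, 0.291, -0.0], [0.291, -0.957, -0.001], [-0.0, 0.001, -1.0]]
force: [0.1, -1.2, -2.7]
opening: 0.242
grasp_force: 30.0
```

Scaled: 0.05 m / 0.6 = 0.0833, 0.047 m / 0.6 = 0.0783.

>>> play_rows([
  [[0, 0, 0.025, 0, 0, 0], [0, 0, 0.05, 0, 0, 0], [0, 0, 0.0683, 0, 0, 0], [0, 0, 0.0783, 0, 0, 0], [0, 0, 0.0833, 0, 0, 0], [0, 0, 0.0833, 0, 0, 0], [0, 0, 0.0833, 0, 0, 0]],
])

```text
time_s: 35.38
position: [0.5696, 0.1277, 0.1149]
tcp_rot: [[0.957, 0.29, 0.001], [0.29, -0.957, -0.0], [0.001, 0.0, -1.0]]
force: [-0.1, 0.2, -3.1]
opening: 0.24
grasp_force: 30.0
```

Scaled: -0.091 m / 0.6 = -0.1517, -0.08 m / 0.6 = -0.1333.

>>> play_rows([
  [[0, 0, 0, 0, 0, 0], [0, 0, 0, 0, 0, 0], [0, 0, 0, 0, 0, 0], [0, 0, 0, 0, 0, 0], [0, 0, -0.0333, 0, 0, 0], [0, 0, -0.0917, 0, 0, 0], [0, 0, -0.1333, 0, 0, 0], [0, 0, -0.1517, 0, 0, 0]],
], fingers=0.06)

```text
time_s: 36.05
position: [0.5715, 0.1281, 0.2092]
tcp_rot: [[0.957, 0.291, 0.007], [0.291, -0.957, 0.0], [0.007, 0.002, -1.0]]
force: [-1.0, -0.2, 1.3]
opening: 0.671
grasp_force: 0.0
```

>>> play_rows([
  [[-0.025, 0.04, 0, 0, 0, 0], [-0.055, 0.0883, 0, 0, 0, 0], [-0.085, 0.1367, 0, 0, 0, 0], [-0.1167, 0.1883, 0, 0, 0, 0], [-0.1483, 0.2383, 0, 0, 0, 0], [-0.18, 0.29, 0, 0, 0, 0], [-0.2117, 0.34, 0, 0, 0, 0], [-0.2417, 0.39, 0, 0, 0, 0]],
])

```text
time_s: 36.72
position: [0.4975, -0.1394, 0.205]
tcp_rot: [[0.957, 0.291, -0.001], [0.291, -0.957, 0.001], [-0.001, -0.001, -1.0]]
force: [0.7, 0.4, 0.2]
opening: 0.69
grasp_force: 0.0
```

>>> play_rows([
  [[-0.0317, 0.05, 0, 0, 0, 0], [-0.0633, 0.1017, 0, 0, 0, 0], [-0.095, 0.1517, 0, 0, 0, 0], [-0.1267, 0.2033, 0, 0, 0, 0], [-0.1533, 0.2467, 0, 0, 0, 0], [-0.1667, 0.2675, 0, 0, 0, 0], [-0.1667, 0.2675, 0, 0, 0, 0], [-0.1667, 0.2675, 0, 0, 0, 0]],
])

```text
time_s: 37.38
position: [0.4491, -0.3203, 0.2049]
tcp_rot: [[0.957, 0.289, -0.001], [0.289, -0.957, 0.002], [-0.0, -0.002, -1.0]]
force: [-0.2, 0.4, 0.5]
opening: 0.693
grasp_force: 0.0
```

Scaled: 0.113 m / 0.6 = 0.1883, 0.105 m / 0.6 = 0.175.

>>> play_rows([
  [[0, 0, 0.05, 0, 0, 0], [0, 0, 0.1, 0, 0, 0], [0, 0, 0.1467, 0, 0, 0], [0, 0, 0.175, 0, 0, 0], [0, 0, 0.1883, 0, 0, 0], [0, 0, 0.1883, 0, 0, 0], [0, 0, 0.1883, 0, 0, 0]],
])

```text
time_s: 37.97
position: [0.4501, -0.3195, 0.0928]
tcp_rot: [[0.956, 0.292, -0.0], [0.292, -0.956, 0.0], [-0.0, -0.001, -1.0]]
force: [0.2, -1.0, -0.7]
opening: 0.691
grasp_force: 0.0
```

>>> play_rows([
  [[0, 0, 0, 0, 0, 0], [0, 0, 0, 0, 0, 0], [0, 0, 0, 0, 0, 0], [0, 0, 0, 0, 0, 0], [0, 0, 0, 0, 0, 0], [0, 0, 0, 0, 0, 0], [0, 0, 0, 0, 0, 0], [0, 0, 0, 0, 0, 0]],
], fingers=0)

```text
time_s: 38.63
position: [0.4494, -0.3204, 0.0927]
tcp_rot: [[0.957, 0.29, -0.0], [0.29, -0.957, 0.001], [-0.0, -0.001, -1.0]]
force: [-0.8, 0.9, 4.0]
opening: 0.304
grasp_force: 30.3
```

Scaled: -0.076 m / 0.6 = -0.1267, -0.073 m / 0.6 = -0.1217.

>>> play_rows([
  [[0, 0, -0.0083, 0, 0, 0], [0, 0, -0.0333, 0, 0, 0], [0, 0, -0.0667, 0, 0, 0], [0, 0, -0.1, 0, 0, 0], [0, 0, -0.1217, 0, 0, 0], [0, 0, -0.1267, 0, 0, 0], [0, 0, -0.1267, 0, 0, 0]],
])

```text
time_s: 39.22
position: [0.45, -0.3212, 0.1694]
tcp_rot: [[0.957, 0.291, 0.002], [0.291, -0.957, -0.002], [0.001, 0.002, -1.0]]
force: [0.2, 0.3, -2.4]
opening: 0.309
grasp_force: 30.2
```

Scaled: -0.153 m / 0.6 = -0.255, -0.131 m / 0.6 = -0.2183.

>>> play_rows([
  [[0.0067, -0.0117, 0, 0, 0, 0], [0.0233, -0.0383, 0, 0, 0, 0], [0.0433, -0.0733, 0, 0, 0, 0], [0.065, -0.1083, 0, 0, 0, 0], [0.0867, -0.145, 0, 0, 0, 0], [0.1083, -0.1817, 0, 0, 0, 0], [0.13, -0.2183, 0, 0, 0, 0], [0.1517, -0.255, 0, 0, 0, 0]],
])

```text
time_s: 39.88
position: [0.4913, -0.1456, 0.1671]
tcp_rot: [[0.957, 0.29, -0.003], [0.29, -0.957, 0.002], [-0.002, -0.003, -1.0]]
force: [-0.3, -0.7, -2.8]
opening: 0.305
grasp_force: 30.2
```

Scaled: -0.163 m / 0.6 = -0.2717, -0.152 m / 0.6 = -0.2533.

>>> play_rows([
  [[0.0217, -0.0367, 0, 0, 0, 0], [0.0433, -0.0733, 0, 0, 0, 0], [0.065, -0.11, 0, 0, 0, 0], [0.0867, -0.1467, 0, 0, 0, 0], [0.1083, -0.1833, 0, 0, 0, 0], [0.13, -0.22, 0, 0, 0, 0], [0.15, -0.2533, 0, 0, 0, 0], [0.1617, -0.2717, 0, 0, 0, 0]],
])

```text
time_s: 40.55
position: [0.5366, 0.0392, 0.1671]
tcp_rot: [[0.956, 0.292, -0.003], [0.292, -0.956, 0.001], [-0.003, -0.002, -1.0]]
force: [-0.1, -0.2, -2.6]
opening: 0.307
grasp_force: 30.2
```

Scaled: 0.06 m / 0.6 = 0.1, 0.057 m / 0.6 = 0.095.

>>> play_rows([
  [[0, 0, 0, 0, 0, 0], [0, 0, 0.025, 0, 0, 0], [0, 0, 0.0583, 0, 0, 0], [0, 0, 0.0833, 0, 0, 0], [0, 0, 0.095, 0, 0, 0], [0, 0, 0.1, 0, 0, 0], [0, 0, 0.1, 0, 0, 0], [0, 0, 0.1, 0, 0, 0]],
])

```text
time_s: 41.22
position: [0.5377, 0.0357, 0.1087]
tcp_rot: [[0.957, 0.29, 0.0], [0.29, -0.957, -0.0], [0.0, 0.0, -1.0]]
force: [0.4, -0.2, -2.2]
opening: 0.304
grasp_force: 30.3
```

Scaled: -0.097 m / 0.6 = -0.1617, -0.085 m / 0.6 = -0.1417.

>>> play_rows([
  [[0, 0, 0, 0, 0, 0], [0, 0, 0, 0, 0, 0], [0, 0, 0, 0, 0, 0], [0, 0, 0, 0, 0, 0], [0, 0, -0.0333, 0, 0, 0], [0, 0, -0.0917, 0, 0, 0], [0, 0, -0.1417, 0, 0, 0], [0, 0, -0.1617, 0, 0, 0]],
], fingers=0.06)

```text
time_s: 41.88
position: [0.5399, 0.0361, 0.2095]
tcp_rot: [[0.957, 0.291, 0.007], [0.291, -0.957, -0.001], [0.006, 0.003, -1.0]]
force: [0.3, -0.2, 0.4]
opening: 0.68
grasp_force: 0.0
```

Scaled: 0.275 m / 0.6 = 0.4583, 0.243 m / 0.6 = 0.405.

>>> play_rows([
  [[-0.0167, 0.055, 0, 0, 0, 0], [-0.035, 0.1117, 0, 0, 0, 0], [-0.0533, 0.17, 0, 0, 0, 0], [-0.0717, 0.2283, 0, 0, 0, 0], [-0.09, 0.2867, 0, 0, 0, 0], [-0.1083, 0.3467, 0, 0, 0, 0], [-0.1267, 0.405, 0, 0, 0, 0], [-0.1433, 0.4583, 0, 0, 0, 0]],
])

```text
time_s: 42.55
position: [0.5351, -0.2542, 0.2058]
tcp_rot: [[0.957, 0.29, 0.001], [0.29, -0.957, -0.001], [0.0, 0.001, -1.0]]
force: [0.2, 0.1, 0.9]
opening: 0.687
grasp_force: 0.0
```

Scaled: 0.07 m / 0.6 = 0.1167, 0.058 m / 0.6 = 0.0967.

>>> play_rows([
  [[-0.0167, 0.0533, 0, 0, 0, 0], [-0.03, 0.0967, 0, 0, 0, 0], [-0.0367, 0.1167, 0, 0, 0, 0], [-0.0367, 0.1167, 0, 0, 0, 0], [-0.0367, 0.1167, 0, 0, 0, 0], [-0.0367, 0.1167, 0, 0, 0, 0]],
])

```text
time_s: 43.05
position: [0.5343, -0.323, 0.2053]
tcp_rot: [[0.957, 0.292, -0.001], [0.292, -0.957, 0.002], [-0.001, -0.002, -1.0]]
force: [-0.3, 0.8, 0.3]
opening: 0.689
grasp_force: 0.0
```

Scaled: 0.1 m / 0.6 = 0.1667, 0.096 m / 0.6 = 0.16.

>>> play_rows([
  [[0, 0, 0.05, 0, 0, 0], [0, 0, 0.1, 0, 0, 0], [0, 0, 0.1417, 0, 0, 0], [0, 0, 0.16, 0, 0, 0], [0, 0, 0.1667, 0, 0, 0], [0, 0, 0.1667, 0, 0, 0], [0, 0, 0.1667, 0, 0, 0]],
])

```text
time_s: 43.63
position: [0.5355, -0.325, 0.1067]
tcp_rot: [[0.957, 0.291, 0.001], [0.291, -0.957, -0.001], [0.001, 0.002, -1.0]]
force: [0.4, 0.1, 0.5]
opening: 0.69
grasp_force: 0.0
```

>>> play_rows([
  [[0, 0, 0, 0, 0, 0], [0, 0, 0, 0, 0, 0], [0, 0, 0, 0, 0, 0], [0, 0, 0, 0, 0, 0], [0, 0, 0, 0, 0, 0], [0, 0, 0, 0, 0, 0], [0, 0, 0, 0, 0, 0], [0, 0, 0, 0, 0, 0]],
], fingers=0)

```text
time_s: 44.3
position: [0.5347, -0.3255, 0.1057]
tcp_rot: [[0.957, 0.29, 0.0], [0.29, -0.957, -0.001], [0.0, 0.001, -1.0]]
force: [0.1, -0.2, 2.2]
opening: 0.311
grasp_force: 30.0
```

Scaled: -0.076 m / 0.6 = -0.1267, -0.073 m / 0.6 = -0.1217.

>>> play_rows([
  [[0, 0, -0.0083, 0, 0, 0], [0, 0, -0.0333, 0, 0, 0], [0, 0, -0.0667, 0, 0, 0], [0, 0, -0.1, 0, 0, 0], [0, 0, -0.1217, 0, 0, 0], [0, 0, -0.1267, 0, 0, 0], [0, 0, -0.1267, 0, 0, 0]],
])

```text
time_s: 44.88
position: [0.5348, -0.3253, 0.1824]
tcp_rot: [[0.957, 0.291, 0.001], [0.291, -0.957, -0.001], [0.001, 0.001, -1.0]]
force: [0.1, 0.1, -1.6]
opening: 0.316
grasp_force: 30.0
```

Scaled: -0.156 m / 0.6 = -0.26, -0.132 m / 0.6 = -0.22.

>>> play_rows([
  [[0.0067, -0.0117, 0, 0, 0, 0], [0.0233, -0.04, 0, 0, 0, 0], [0.0433, -0.075, 0, 0, 0, 0], [0.0633, -0.1117, 0, 0, 0, 0], [0.0833, -0.1467, 0, 0, 0, 0], [0.1033, -0.1833, 0, 0, 0, 0], [0.125, -0.22, 0, 0, 0, 0], [0.1467, -0.26, 0, 0, 0, 0]],
])

```text
time_s: 45.55
position: [0.5725, -0.1483, 0.1798]
tcp_rot: [[0.957, 0.29, -0.003], [0.29, -0.957, 0.002], [-0.003, -0.003, -1.0]]
force: [0.2, 0.2, -2.7]
opening: 0.309
grasp_force: 30.0
```

Scaled: -0.111 m / 0.6 = -0.185, -0.102 m / 0.6 = -0.17.

>>> play_rows([
  [[0.02, -0.035, 0, 0, 0, 0], [0.04, -0.07, 0, 0, 0, 0], [0.06, -0.105, 0, 0, 0, 0], [0.08, -0.14, 0, 0, 0, 0], [0.0967, -0.17, 0, 0, 0, 0], [0.105, -0.185, 0, 0, 0, 0], [0.105, -0.185, 0, 0, 0, 0], [0.105, -0.185, 0.0167, 0, 0, 0]],
])

```text
time_s: 46.22
position: [0.6024, -0.0258, 0.1722]
tcp_rot: [[0.956, 0.292, 0.003], [0.292, -0.956, -0.001], [0.002, 0.002, -1.0]]
force: [0.9, -0.0, -1.6]
opening: 0.314
grasp_force: 30.0
```

Scaled: 0.05 m / 0.6 = 0.0833, 0.047 m / 0.6 = 0.0783.

>>> play_rows([
  [[0, 0, 0.025, 0, 0, 0], [0, 0, 0.05, 0, 0, 0], [0, 0, 0.0683, 0, 0, 0], [0, 0, 0.0783, 0, 0, 0], [0, 0, 0.0833, 0, 0, 0], [0, 0, 0.0833, 0, 0, 0], [0, 0, 0.0833, 0, 0, 0]],
])

```text
time_s: 46.8
position: [0.6017, -0.0267, 0.1217]
tcp_rot: [[0.957, 0.29, 0.001], [0.29, -0.957, -0.0], [0.001, 0.001, -1.0]]
force: [0.4, -0.0, -0.8]
opening: 0.312
grasp_force: 30.0
```

Scaled: -0.118 m / 0.6 = -0.1967, -0.09 m / 0.6 = -0.15.

>>> play_rows([
  [[0, 0, 0, 0, 0, 0], [0, 0, 0, 0, 0, 0], [0, 0, 0, 0, 0, 0], [0, 0, 0, 0, 0, 0], [0, 0, -0.0333, 0, 0, 0], [0, 0, -0.0917, 0, 0, 0], [0, 0, -0.15, 0, 0, 0], [0, 0, -0.1967, 0, 0, 0]],
], fingers=0.06)

```text
time_s: 47.47
position: [0.6021, -0.0259, 0.2419]
tcp_rot: [[0.957, 0.291, 0.002], [0.291, -0.957, -0.0], [0.002, 0.001, -1.0]]
force: [0.9, -0.4, -0.8]
opening: 0.678
grasp_force: 0.0
```

Scaled: 0.24 m / 0.6 = 0.4, 0.21 m / 0.6 = 0.35.

>>> play_rows([
  [[-0.025, 0.05, 0, 0, 0, 0], [-0.05, 0.1, 0, 0, 0, 0], [-0.075, 0.15, 0, 0, 0, 0], [-0.1, 0.2, 0, 0, 0, 0], [-0.125, 0.25, 0, 0, 0, 0], [-0.15, 0.3, 0, 0, 0, 0], [-0.175, 0.35, 0, 0, 0, 0], [-0.2, 0.4, 0, 0, 0, 0]],
])

```text
time_s: 48.13
position: [0.556, -0.2918, 0.2397]
tcp_rot: [[0.957, 0.291, 0.0], [0.291, -0.957, -0.0], [0.0, 0.0, -1.0]]
force: [-0.0, 0.3, 0.9]
opening: 0.69
grasp_force: 0.0
```

Scaled: -0.12 m / 0.6 = -0.2, -0.11 m / 0.6 = -0.1833.

>>> play_rows([
  [[-0.05, 0.0333, 0, 0, 0, 0], [-0.1, 0.0667, 0, 0, 0, 0], [-0.15, 0.1, 0, 0, 0, 0], [-0.1833, 0.125, 0, 0, 0, 0], [-0.2, 0.1333, 0, 0, 0, 0], [-0.2, 0.1333, 0, 0, 0, 0], [-0.2, 0.1333, 0, 0, 0, 0], [-0.2, 0.1333, 0, 0, 0, 0]],
])

```text
time_s: 48.8
position: [0.4657, -0.4003, 0.2395]
tcp_rot: [[0.956, 0.292, 0.0], [0.292, -0.956, 0.001], [0.001, -0.001, -1.0]]
force: [0.1, -0.2, -0.7]
opening: 0.689
grasp_force: 0.0
```

Run:
```python
from m import *
s=bot.read_state(); print(s['position'],s['time_s'])
snap('scene','s4'); c=snap('top'); im=cv2.cvtColor(c['frame'],cv2.COLOR_RGB2BGR)
for n,q in {'red':(.601,-.0261),'yellow':(.569,.1287),'green':(.5376,.0357)}.items():
    cv2.polylines(im,[np.round(circ(c,*q,.020,.038)*8).astype(int)],1,(255,255,255),1,cv2.LINE_AA,3)
    cv2.polylines(im,[np.round(circ(c,*q,.145,{'red':.014,'yellow':.011,'green':.012}[n])*8).astype(int)],1,(255,0,255),1,cv2.LINE_AA,3)
cv2.imwrite('pics/z4.png',cv2.resize(im[145:325,115:390],None,fx=2.9,fy=2.9,interpolation=cv2.INTER_CUBIC))
```

```text
[ 0.4657 -0.4003  0.2395] 48.8
```

View pics/z4.png

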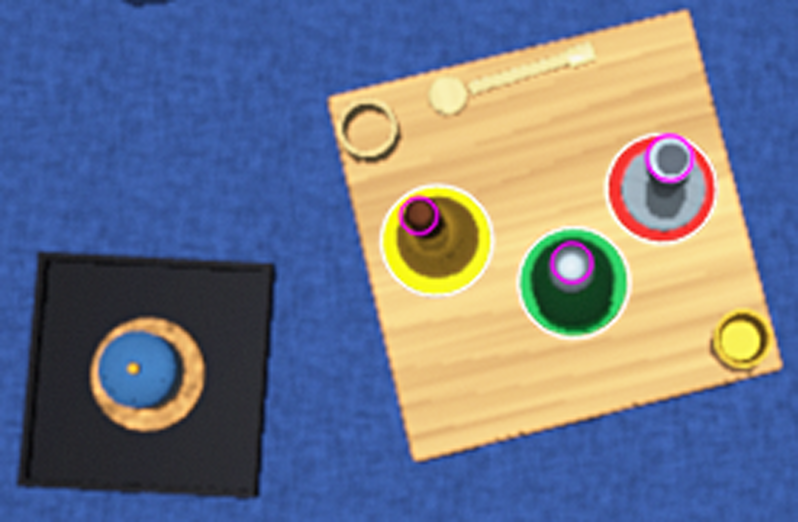

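View pics/s4.png

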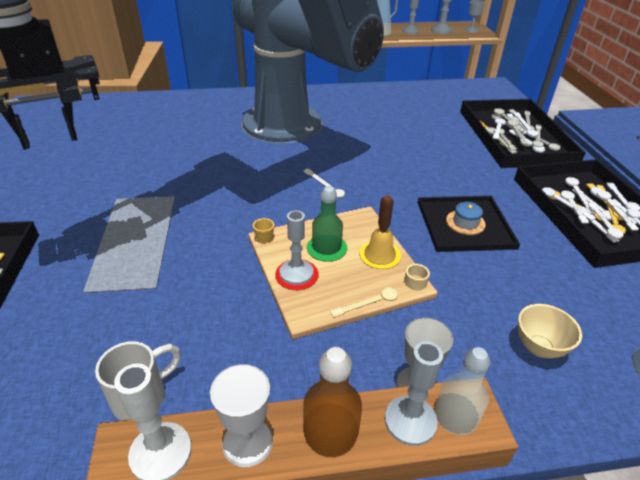

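Run:
```python
from m import *
c=snap('top'); u=(133.5/2.9+115,369/2.9+145); w=(147.5/2.9+115,374.5/2.9+145)
print('knob',ray(c,u,.049),'cork',ray(c,w,.008))
print(bot.hand_in())
```

```text
knob [0.4842 0.3264 0.049 ] cork [0.4824 0.3276 0.008 ]
the job is handed in; nothing more can be done
None
```

The job is handed in, but I don't know the verdict because the judge returned no result. In the last pictures the trinket box stands upright on the cork round, about 2 mm from the centre, and the candlestick, bell and cruet stand upright and look centred on their red, yellow and green coasters.

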